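Make up a pack of carving wood to weight on the dial scale

TASK

Make up a pack of carving wood on the dial scale: slide the narrowest of the three thin boards up out of the slotted rack and put it in the pan, and add offcuts from the stand, or take off a piece that is too heavy and put it back on the stand, until the pointer rests at the target tab, within the tab's width. Set things down gently so that the pan never bottoms, and leave the two wider boards in the rack and the tools on the bench where they are.

Things in the scene. Friction and masses are not known exactly. Their poses are not given: they have to be found in the camera images.
- scale: Dial spring scale fixed to the bench: housing 190 mm square and 58 mm high under the pan, and a round dial 160 mm across beyond the pan's far edge, lying at a slope of 30 degrees so that it faces up and away from the robot, highest edge (next to the pan) about 92 mm above the bench. Origin on the bench below the pan's centre; x points from the pan to the dial, away from the robot, z up.
- pan_floor (a point): Centre of the inner floor of the pan, a steel tray 200 mm (x) by 230 mm (y) outside, walls 3.5 mm, rim 10.5 mm above the inner floor; axes as the scale's. It moves straight up and down on its spring; the floor is 96 mm above the bench when empty. One block stands in it at the start, about 50 mm from its centre on the robot's side.
- pan (a joint): How far the pan has sunk, m: 0 when empty, 0.020 at 500 g (0.04 mm per gram, linear; 245 N/m, damped, settles within 1 s); it strikes its stop (bottoms) at 0.028, a load of 700 g or a push of 7 N.
- pointer (a joint): Angle of the dial's black pointer, rad, clockwise as seen facing the dial from its zero at 7 o'clock; geared to the pan: 5.236 (300 degrees) at 500 g, so 0.01047 per gram. The dial has a long tick for every 50 g and a short one for every 10 g.
- marker (a joint): Angle of the brass target tab on the dial's rim, on the same scale and from the same zero as the pointer. It is set already; it stands somewhere between 240 g and 280 g.
- pointer_tip (a point): Tip of the pointer, 56 mm from the dial's centre.
- marker_tip (a point): The point at the middle of the brass target tab on the circle run by the pointer's tip; the tab is about 20 mm wide along that circle (10 mm, or 17 g, either side of this point).
- stand: Low wooden stand for the offcuts, fixed on the bench left or right of the scale; top 270 mm (x) by 225 mm (y), 96 mm above the bench, no rim. Origin at the middle of its foot, z up. The offcuts stand in two rough rows along its x: places at x = -85, 0, 85 mm and y = -52, 52 mm, of which the one at (85, 52) is free.
- rack: Slotted wooden rack fixed on the bench on the other side of the scale, 198 mm (x) by 136 mm (y) by 47 mm high. Three slots run along its y, at x = -60, 0 and +60 mm, each 12.5 mm wide, open at both ends, slot floor 15 mm above the bench. Each holds one thin board standing on its long edge. Origin at the middle of its foot, z up.
- low_board: The narrowest of the three thin boards: hardwood, 9 mm thick (x), 120 mm long (y), 75 mm from edge to edge (z), about 95 g (the timber varies by 8 percent either way). Origin at the middle of its lower long edge; in the rack its upper edge is 90 mm above the bench, 17 mm lower than the two others.
- low_board_mid (a point): Centre of the narrowest board.
- tall_board_a: A wider thin board, 9 mm thick (x), 120 mm long (y), 92 mm from edge to edge (z), standing in a rack slot; origin at the middle of its lower edge. Stays in the rack.
- tall_board_b: The other wider thin board, the same size as the first, standing in another rack slot; origin at the middle of its lower edge. Stays in the rack.
- drum_blank: Large round hardwood block, 68 mm across, 62 mm high, upright, about 260 g; its origin is the centre of its underside as it stands on the stand, z up. It starts in the pan or on the stand (if it starts in the pan the thick bar is on the stand, and the other way round).
- thick_bar: Thickest square bar, 38 by 38 mm, 62 mm long, lying, about 100 g; its origin is the centre of its underside, x along its length, z up. It starts on the stand or in the pan.
- middle_bar: Middle square bar, 30 by 30 mm, 62 mm long, lying on the stand, about 64 g; its origin is the centre of its underside, x along its length, z up.
- slim_bar: Slim square bar, 24 by 24 mm, 52 mm long, lying on the stand, about 35 g; its origin is the centre of its underside, x along its length, z up.
- disc_blank: Flat round blank, 44 mm across, 28 mm high, about 49 g; its origin is the centre of its underside as it stands on the stand, z up.
- knob_blank: Small round blank, 30 mm across, 36 mm high, upright, about 29 g; its origin is the centre of its underside as it stands on the stand, z up. All offcuts are of one dense hardwood with pale waxed ends; their true weights are within 8 percent of those given.
- mallet: Bystander: round wooden carver's mallet standing on its head, handle up, 74 mm across, 185 mm high, between the robot and the scale; origin at its foot.
- drawknife: Bystander: drawknife lying flat on the far side, 240 mm (y) by 115 mm (x), 28 mm high; origin below the middle of its blade.
- wax_tin: Bystander: amber glass jar of wax, 64 mm across, 55 mm high, on the far side; origin at its foot.
- gouge: Bystander: slim tool with a wooden handle, 160 mm long, lying between the robot and the scale; origin at its middle.
There are look-alikes about, which are no part of the job. Leave any green or purple look-alike of the drum_blank alone. What is shaped like the thick_bar but yellow is not meant.

How it is judged:
By the outcome, as a careful person would: the job done as asked, in the order asked, and still so for the second after the job is handed in, with the robot touching nothing.
It also fails if it takes over 72 s, if anything falls off the work surface, if the arm or the gripper's body presses on something with over 40 N, if the wrist force passes 120 N, or if a joint passes its speed limit or range.

ROBOT

A 6-joint arm with a two-finger parallel gripper is mounted at the origin on the work surface. World frame = base frame: x ahead of the robot, y to its left, z up, the work surface at z = 0. Lengths are in m, angles in rad, forces in N, time in s.
With the tool pointing down it reaches from about 0.325 to 0.775 m from the base axis. Payload 9.3 kg.
Tool frame: the origin (TCP) lies between the finger pads; the fingertips stand 8 mm ahead of it and the grasp point (between the pads) lies 11 mm behind it; z points along the fingers, y is the direction in which the jaws open and shut (so a half turn about z gives the same grasp; the last joint's range is limited). The gripper opens to 85 mm and grips with 20 to 120 N. Pads are 22 mm wide; open, the fingers measure 114 mm over their backs; the gripper's body (76 mm by 85 mm) begins 54 mm behind the grasp point. The pads swing forward as they close: fully open they stand 13 mm farther back than shut.
Start: joints at [1.149, 0.259, 0.021, 1.334, 0, 1.418], TCP at [0.146, 0.53, 0.239] pointing down, gripper open.
Joint ranges: [-3.04, 3.04], [-0.91, 1.82], [-1.04, 1.36], [-1.92, 1.95], [-1.52, 1.45], [-3.14, 3.14]. Speed limits (rad/s): [2.22, 2.22, 2.79, 3.14, 3.14, 3.14].

INTERFACE

Orientations are given as a rotation vector (axis times angle).
In Python, from rig import status, viewer, manip gives the robot as it stands. The module is installed in compiled form; this text tells all that it offers.
- The arm moves only by the tool apply_moves, never from a script. Its argument "series" is a list of rows, each a list of 7 numbers: the shift along the tool's x, y, z in m, then the turn, a rotation vector about the tool's x, y, z in degrees, then the opening, from 0 (shut) to 1 (fully open). A call has 1 to 12 rows; each row is the pose to reach, as a shift and turn from the pose measured when the call began, along the tool's axes at that moment; what a row does not reach only later rows make up. A row lasts 1/8 s, in which the tool goes at most 62.5 mm and 10.7 degrees, less where a joint would pass 70% of its speed; a pose out of reach is approached as far as the arm can. A call with a gripper value outside its range is refused whole. The fingers move at their own pace and stop on an object; "force" is the grip in N (left out, the last holds). Time passes only in rows, so rows that repeat a pose let the fingers close. It gives the time, the measured TCP pose, the force and the opening at its end, in the units of the state.
- status.observe(): the state, without advancing time (a new reading comes with each control period).
- viewer.read_camera(name): name is "scene" or "side" or "wrist"; returns a dict with "image" (400x640x3 uint8, red, green, blue), "range_z" (400x640 float32, m along the optical axis (not along the pixel's ray), 0 where there is no reading), "K" (3x3 intrinsics, pixels), "rvec" (rotation vector, rad) and "tvec" (3), from world to camera coordinates, as OpenCV has them. Camera axes: x right, y down, z forward; pixel columns grow to the right and rows downward; lengths in m; the calibration is good to about 2 mm. A picture is of the moment at which its call begins.
- manip.job_done(): hands the job in, once; it reports no verdict.
The state is a dict: "t": time; "joint_pos": joint angles; "joint_velocities": joint speeds; "joint_torque": joint torques, N m; "ee_pos": TCP position; "orientation": TCP orientation; "wrist_force": force on the tool from outside, world axes, zero at the start; "ft_torque": the same for the moment, N m; "width": finger opening in m.
Only numpy, scipy, OpenCV 4.12 (cv2) and the standard library are available. Lean on these libraries where they do the work, as an engineer would, in place of code of your own. Each camera call takes 0.05 s, during which the arm holds its last target. There are 200 camera calls.

## Working session

There is one attempt and no reset: what is moved stays moved. The work goes in short steps, Python scripts to look and compute and a tool call to move; the robot and the scene stay as the last step left them, time stands still between calls to the robot, and variables do not carry over. Pictures are saved under pics/ and viewed, about 8 in all and at most 12, crops included, and the job is handed in when it is done.

Besides the shell and the picture viewer there is one more tool, called as name(argument=value, ...) on one line, values as JSON. apply_moves: Moves the arm, as the interface text tells. Its arguments: {"type":"object","properties":{"series":{"type":"array"},"force":{"type":"number"}},"required":["series"]}

```bash
mkdir -p pics; cat > h.py <<'E'
import numpy as np, cv2
from rig import status, viewer, manip
def cam(n,save=None):
    c=viewer.read_camera(n)
    if save: cv2.imwrite('pics/'+save,c['image'][:,:,::-1]); np.savez('pics/'+save+'.npz',**c)
    return c
def world(c,u,v,z=None):
    R=cv2.Rodrigues(np.array(c['rvec'],float))[0]; t=np.array(c['tvec'],float).ravel()
    ray=np.linalg.inv(c['K'])@np.array([u,v,1.])
    if z is None:
        return R.T@(ray*c['range_z'][int(v),int(u)]-t)
    o=-R.T@t; d=R.T@ray
    return o+d*(z-o[2])/d[2]
def proj(c,p):
    return cv2.projectPoints(np.array(p,float).reshape(-1,3),np.array(c['rvec'],float),np.array(c['tvec'],float),c['K'],None)[0].reshape(-1,2)
E
python3 - <<'E'
from h import *
a=cam('scene','s0.png');b=cam('side','d0.png');w=cam('wrist','w0.png')
cv2.imwrite('pics/both.png',cv2.resize(np.vstack([a['image'],b['image']])[:,:,::-1],None,fx=.75,fy=.75))
print(status.observe())
E
```

```text
{'t': 0.15, 'joint_pos': array([1.14942769e+00, 2.59049048e-01, 2.09075114e-02, 1.33370404e+00,
       3.56008377e-06, 1.41821784e+00]), 'joint_velocities': array([-0.00021969, -0.00139389,  0.001839  , -0.00409594, -0.00058317,
        0.00089357]), 'joint_torque': array([ 1.80971248e-03, -5.55969679e+01,  3.44661748e+01,  1.13227725e-02,
       -1.69933810e-04, -2.52597465e-05]), 'ee_pos': array([0.14596139, 0.53004889, 0.23880131]), 'orientation': array([-4.20904427e-01, -3.11296546e+00,  1.57902083e-03]), 'wrist_force': array([-0.52384602,  0.75464284, -0.35290163]), 'ft_torque': array([0.00248632, 0.00719154, 0.01993244]), 'width': 0.08537711654966808}
```

View pics/both.png

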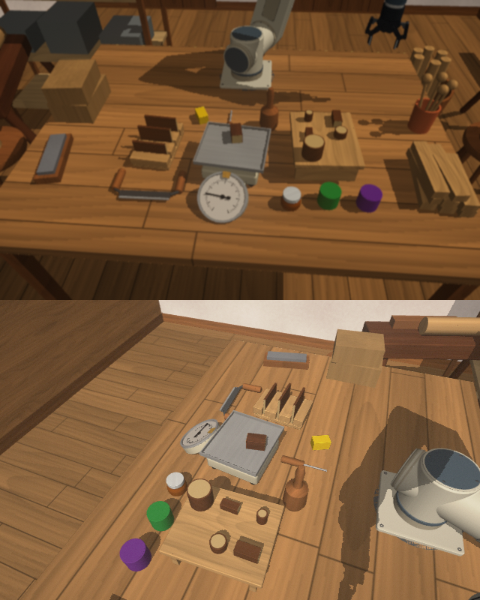

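The scene picture shows the scale in the middle, with the bar in the pan at about (313,175) in full resolution. The stand is at the robot's left around (430,185) and the rack at its right around (205,190). Green and purple drums stand at (438,260) and (492,263), and there is a yellow block at (268,153). Next I'll enlarge this area.

```bash
python3 - <<'E'
import cv2
a=cv2.imread('pics/s0.png')[130:300,150:500];cv2.imwrite('pics/s0c.png',cv2.resize(a,None,fx=2.28,fy=2.28,interpolation=3))
b=cv2.imread('pics/d0.png')[100:380,200:460];cv2.imwrite('pics/d0c.png',cv2.resize(b,None,fx=2.1,fy=2.1,interpolation=3))
E
```

```text
(no output)
```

View pics/s0c.png

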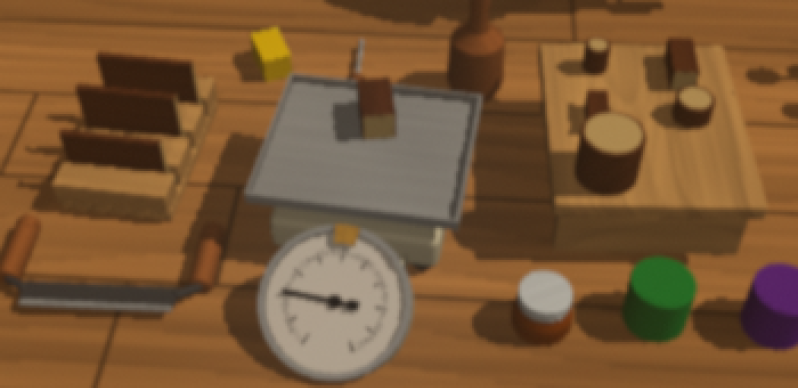

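View pics/d0c.png

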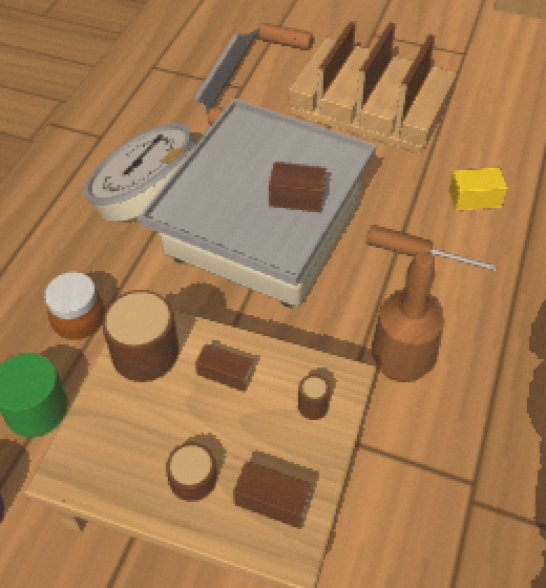

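The scene crop shows the lowest board in the nearest slot (crop 62–163,150) and the thick bar in the pan (377,105). The pointer is near 9–10 o'clock and the tab at about 12–1 o'clock. The side crop shows the stand with the drum (142,330), slim bar (225,366), knob (314,395), disc (192,470) and middle bar (273,492).

**Look-alikes:**
- **Boards:** three of them, at crop (148,75), (130,108) and (112,148). The lowest is the one at (112,148).
- **Thick bar:** the brown one is in the pan. The yellow one at (270,53) is not meant.
- **Drums:** the green and purple ones are decoys.

```bash
python3 - <<'E'
from h import *
S=dict(np.load('pics/s0.png.npz'));D=dict(np.load('pics/d0.png.npz'))
s=lambda x,y:(x/2.28+150,y/2.28+130)
d=lambda x,y:(x/2.1+200,y/2.1+100)
P=lambda n,p:print(n,np.round(p,4))
for n,x,y in [('panNL',294,77),('panNR',482,96),('panFR',459,222),('panFL',247,197)]: P('s '+n,world(S,*s(x,y),z=.102))
for n,x,y in [('panFarR',234,102),('panNearR',376,148),('panNearL',303,277),('panFarL',148,220)]: P('d '+n,world(D,*d(x,y),z=.102))
for n,x,y in [('st nearright',376,370),('st far?',32,492),('far right',192,320)]: P('d '+n,world(D,*d(x,y),z=.096))
for n,x,y in [('st nr',542,45),('nl',723,46),('fl',763,208),('fr',556,209)]: P('s '+n,world(S,*s(x,y),z=.096))
for n,x,y,z in [('drum',140,318,.158),('slim',222,357,.12),('knob',314,384,.132),('disc',191,462,.124),('midbar',274,482,.126),('thick',300,178,.130)]:
    P('d '+n,world(D,*d(x,y),z=z)); P('  depth',world(D,*d(x,y)))
# boards: cloud in rack region
for nm,C in(('s',S),('d',D)):
    R=cv2.Rodrigues(C['rvec'])[0];v,u=np.mgrid[:400,:640];z=C['range_z'];
    p=((np.linalg.inv(C['K'])@np.stack([u.ravel(),v.ravel(),np.ones(u.size)]))*z.ravel()).T-C['tvec'].ravel()
    p=p@R; ok=(z.ravel()>0)
    q=p[ok&(p[:,1]<-.15)&(p[:,1]>-.45)&(p[:,0]>.2)&(p[:,0]<.8)&(p[:,2]>.07)&(p[:,2]<.15)]
    h=np.histogram(q[:,0],bins=np.arange(.2,.8,.02)); 
    for i in np.nonzero(h[0]>5)[0]:
        k=q[(q[:,0]>=h[1][i])&(q[:,0]<h[1][i+1])]; print(nm,round(h[1][i],2),len(k),np.percentile(k,[2,50,98],axis=0).round(3).tolist())
# board top edges ends (scene): z .107,.107,.090
for n,pts,z in [('A',[(99,54),(195,63)],.107),('B',[(80,87),(180,98)],.107),('C',[(62,131),(163,141)],.09)]:
    P('s top '+n,[world(S,*s(*q),z=z) for q in pts])
for n,pts,z in [('far',[(321,63),(355,23)],.09),('mid',[(361,66),(394,25)],.107),('near',[(402,78),(434,37)],.107)]:
    P('d top '+n,[world(D,*d(*q),z=z) for q in pts])
# dial
c=world(S,*s(334,302)); P('dialc',c)
for n,x,y in [('ptip',287,292),('marker',344,236),('zero?',305,343),('500?',351,348),('rimfar',325,380),('L',260,300),('R',411,305)]: P(n,world(S,*s(x,y)))
E
```

```text
s panNL [ 0.4759 -0.1045  0.102 ]
s panNR [0.4954 0.118  0.102 ]
s panFR [0.6915 0.0973 0.102 ]
s panFL [ 0.6712 -0.1276  0.102 ]
d panFarR [ 0.6594 -0.1258  0.102 ]
d panNearR [ 0.4626 -0.1059  0.102 ]
d panNearL [0.4827 0.1121 0.102 ]
d panFarL [0.6749 0.0966 0.102 ]
d st nearright [0.3795 0.1911 0.096 ]
d st far? [0.6333 0.4171 0.096 ]
d far right [0.5741 0.2002 0.096 ]
s st nr [0.3904 0.1902 0.096 ]
s nl [0.3785 0.4103 0.096 ]
s fl [0.6454 0.4145 0.096 ]
s fr [0.6612 0.1984 0.096 ]
d drum [0.5998 0.2515 0.158 ]
  depth [0.6    0.2513 0.1576]
d slim [0.521  0.2432 0.12  ]
  depth [0.5208 0.2436 0.1206]
d knob [0.4266 0.2467 0.132 ]
  depth [0.4265 0.247  0.1326]
d disc [0.5045 0.3526 0.124 ]
  depth [0.5038 0.3536 0.1265]
d midbar [0.4298 0.345  0.126 ]
  depth [0.43   0.3443 0.1245]
d thick [ 0.5255 -0.      0.13  ]
  depth [ 5.256e-01 -3.000e-04  1.297e-01]
s 0.44 264 [[0.451, -0.349, 0.071], [0.457, -0.316, 0.095], [0.46, -0.241, 0.109]]
s 0.46 255 [[0.46, -0.321, 0.071], [0.463, -0.261, 0.089], [0.468, -0.23, 0.109]]
s 0.5 300 [[0.509, -0.357, 0.07], [0.517, -0.323, 0.095], [0
[... 698 characters left out ...]
0.296, 0.072], [0.581, -0.252, 0.088], [0.583, -0.245, 0.09]]
s top A [[ 0.4545 -0.3449  0.107 ]
 [ 0.4638 -0.2252  0.107 ]]
s top B [[ 0.5152 -0.3513  0.107 ]
 [ 0.5266 -0.23    0.107 ]]
s top C [[ 0.5725 -0.3599  0.09  ]
 [ 0.5811 -0.2404  0.09  ]]
d top far [[ 0.5821 -0.2559  0.09  ]
 [ 0.5642 -0.3614  0.09  ]]
d top mid [[ 0.5232 -0.2473  0.107 ]
 [ 0.505  -0.3522  0.107 ]]
d top near [[ 0.465  -0.2414  0.107 ]
 [ 0.4453 -0.3438  0.107 ]]
dialc [ 0.7636 -0.027   0.05  ]
ptip [ 0.7513 -0.0779  0.0463]
marker [ 0.7057 -0.0213  0.0871]
zero? [ 0.7993 -0.054   0.0256]
500? [ 0.8006 -0.0067  0.0234]
rimfar [ 8.257e-01 -3.170e-02  4.000e-04]
L [ 0.7622 -0.1047  0.0445]
R [0.767  0.0525 0.0566]
```

```bash
cat >> h.py <<'E'
def rel(p,yaw):
    """tool-frame shift (m) and turn (deg) to reach TCP p, tool straight down, tool y at yaw deg (mod 180)"""
    s=status.observe(); R=cv2.Rodrigues(s['orientation'])[0]
    cur=np.degrees(np.arctan2(R[1,1],R[0,1])); dy=(yaw-cur+90)%180-90
    y=np.radians(cur+dy); Y=np.array([np.cos(y),np.sin(y),0]); Z=np.array([0,0,-1.])
    T=np.stack([np.cross(Y,Z),Y,Z],1)
    print('t',round(s['t'],2),'pos',s['ee_pos'].round(4),'F',s['wrist_force'].round(2),'w',round(s['width'],4),'yaw',round(cur,1),'j6',round(s['joint_pos'][5],2))
    print('shift',(R.T@(np.array(p)-s['ee_pos'])).round(4),'turn',np.degrees(cv2.Rodrigues(R.T@T)[0].ravel()).round(2))
E
python3 -c "
from h import *
rel([.48,.02,.25],35)
rel([.5755,-.302,.20],-5)"
```

```text
t 0.15 pos [0.146  0.53   0.2388] F [-0.52  0.75 -0.35] w 0.0854 yaw 74.6 j6 1.42
shift [-0.4575 -0.403  -0.0109] turn [-6.00e-02  1.00e-02  3.96e+01]
t 0.15 pos [0.146  0.53   0.2388] F [-0.52  0.75 -0.35] w 0.0854 yaw 74.6 j6 1.42
shift [-0.6351 -0.6881  0.0394] turn [-6.00e-02  3.00e-02  7.96e+01]
```

apply_moves(series=[[-0.4575, -0.403, -0.011, 0, 0, 39.6, 0.5], [-0.4575, -0.403, -0.011, 0, 0, 39.6, 0.5], [-0.4575, -0.403, -0.011, 0, 0, 39.6, 0.5], [-0.4575, -0.403, -0.011, 0, 0, 39.6, 0.5], [-0.4575, -0.403, -0.011, 0, 0, 39.6, 0.5], [-0.4575, -0.403, -0.011, 0, 0, 39.6, 0.5], [-0.4575, -0.403, -0.011, 0, 0, 39.6, 0.5], [-0.4575, -0.403, -0.011, 0, 0, 39.6, 0.5], [-0.4575, -0.403, -0.011, 0, 0, 39.6, 0.5], [-0.635, -0.688, -0.011, 0, 0, 79.6, 0.5], [-0.635, -0.688, -0.011, 0, 0, 79.6, 0.5], [-0.635, -0.688, -0.011, 0, 0, 79.6, 0.5]])

```text
t: 1.65
ee_pos: [0.5141, -0.1202, 0.2497]
orientation: [2.174, 2.267, -0.001]
wrist_force: [1.6, 0.4, -0.4]
width: 0.0429
```

```bash
python3 -c "
from h import *
rel([.5755,-.302,.20],-5)"
```

```text
t 1.65 pos [ 0.5141 -0.1202  0.2497] F [ 1.58  0.37 -0.42] w 0.0429 yaw 2.4 j6 1.14
shift [-0.1842  0.0538  0.0499] turn [-0.02  0.05  7.4 ]
```

apply_moves(series=[[-0.184, 0.054, 0.04, 0, 0, 7.4, 0.5], [-0.184, 0.054, 0.04, 0, 0, 7.4, 0.5], [-0.184, 0.054, 0.04, 0, 0, 7.4, 0.5], [-0.184, 0.054, 0.04, 0, 0, 7.4, 0.5], [-0.184, 0.054, 0.04, 0, 0, 7.4, 0.5]])

```text
t: 2.28
ee_pos: [0.5754, -0.3021, 0.2089]
orientation: [-2.316, -2.12, 0.002]
wrist_force: [-0.4, -0.1, -0.2]
width: 0.0429
```

```bash
python3 - <<'E'
from h import *
rel([.5755,-.302,.063],-5)
w=cam('wrist','w1.png'); S=cam('scene')
cv2.imwrite('pics/mix1.png',np.hstack([cv2.resize(w['image'],(480,300)),cv2.resize(S['image'][195:310,235:355],(313,300),interpolation=3)])[:,:,::-1])
v,u=np.mgrid[:400,:640];z=w['range_z'];R=cv2.Rodrigues(w['rvec'])[0]
p=((np.linalg.inv(w['K'])@np.stack([u.ravel(),v.ravel(),np.ones(u.size)]))*z.ravel()).T-w['tvec'].ravel();p=p@R
q=p[(z.ravel()>0)&(p[:,2]>.083)&(p[:,2]<.115)&(p[:,1]<-.22)&(p[:,1]>-.4)&(p[:,0]>.55)&(p[:,0]<.61)]
print(len(q),np.percentile(q,[1,50,99],axis=0).round(4))
for a in np.arange(-.37,-.23,.015):
    k=q[(q[:,1]>=a)&(q[:,1]<a+.015)]
    if len(k)>3: print(round(a+.0075,4),len(k),np.percentile(k[:,0],[2,50,98]).round(4))
E
```

```text
t 2.27 pos [ 0.5754 -0.3021  0.2089] F [-0.41 -0.07 -0.24] w 0.0429 yaw -5.1 j6 1.05
shift [0.     0.0004 0.1459] turn [-0.11 -0.02 -0.06]
1200 [[ 0.5674 -0.3612  0.0875]
 [ 0.5758 -0.2976  0.0892]
 [ 0.5837 -0.244   0.0907]]
-0.3625 61 [0.5667 0.5708 0.575 ]
-0.3475 128 [0.5673 0.5718 0.5762]
-0.3325 140 [0.568  0.5728 0.5775]
-0.3175 146 [0.5694 0.574  0.5787]
-0.3025 152 [0.5706 0.5754 0.58  ]
-0.2875 158 [0.5722 0.5767 0.5812]
-0.2725 161 [0.5735 0.5781 0.5825]
-0.2575 173 [0.5749 0.5793 0.5837]
-0.2425 81 [0.5762 0.5801 0.5844]
```

View pics/mix1.png

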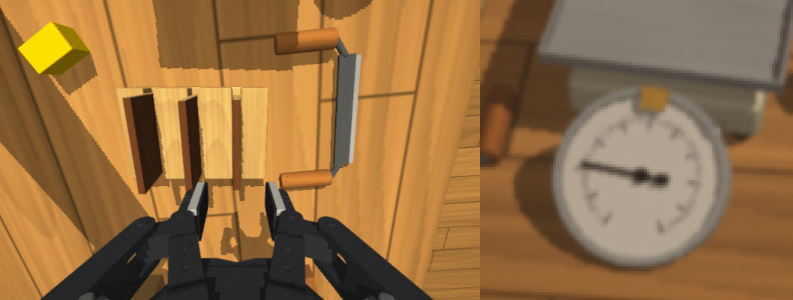

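The wrist picture shows the low board (237,140), light-topped and shortest, midway between the fingers. Its depth gives a centre of (0.5755, -0.3025), a top at z = 0.089 and a yaw of -5°, all as expected. The target tab sits at the dial's top and the pointer near 100 g.

apply_moves(series=[[0, 0, 0.06, 0, 0, 0, 0.5], [0, 0, 0.11, 0, 0, 0, 0.5], [0, 0, 0.135, 0, 0, 0, 0.5], [0, 0, 0.146, 0, 0, 0, 0.5], [0, 0, 0.146, 0, 0, 0, 0.5], [0, 0, 0.146, 0, 0, 0, 0.0], [0, 0, 0.146, 0, 0, 0, 0.0], [0, 0, 0.146, 0, 0, 0, 0.0], [0, 0, 0.146, 0, 0, 0, 0.0], [0, 0, 0.146, 0, 0, 0, 0.0]], force=30)

```text
t: 3.62
ee_pos: [0.576, -0.301, 0.0657]
orientation: [2.314, 2.122, 0.0]
wrist_force: [-0.4, 0.8, 6.2]
width: 0.0084
```

apply_moves(series=[[0, 0, -0.01, 0, 0, 0, 0], [0, 0, -0.025, 0, 0, 0, 0], [0, 0, -0.045, 0, 0, 0, 0], [0, 0, -0.075, 0, 0, 0, 0], [0, 0, -0.12, 0, 0, 0, 0], [0, 0, -0.15, 0, 0, 0, 0], [0, 0, -0.15, 0, 0, 0, 0], [0, 0, -0.15, 0, 0, 0, 0]])

```text
t: 4.62
ee_pos: [0.5755, -0.3006, 0.2154]
orientation: [2.314, 2.122, -0.0]
wrist_force: [0.0, -0.1, -0.6]
width: 0.0085
```

```bash
python3 - <<'E'
from h import *
rel([.625,-.008,.21],-5)
w=cam('wrist','w2.png'); S=cam('scene','s2.png')
cv2.imwrite('pics/mix2.png',np.hstack([cv2.resize(w['image'],(400,250)),cv2.resize(S['image'][120:310,170:470],(395,250))])[:,:,::-1])
# pan corners & bar by scene depth
v,u=np.mgrid[:400,:640];z=S['range_z'];R=cv2.Rodrigues(S['rvec'])[0]
p=((np.linalg.inv(S['K'])@np.stack([u.ravel(),v.ravel(),np.ones(u.size)]))*z.ravel()).T-S['tvec'].ravel();p=p@R
ok=(z.ravel()>0)&(abs(p[:,1])<.14)&(p[:,0]>.4)&(p[:,0]<.72)
f=p[ok&(p[:,2]>.086)&(p[:,2]<.106)]
r=cv2.minAreaRect((f[:,:2]*1000).astype(np.float32)); print('pan',r, np.median(f[:,2]))
f=p[ok&(p[:,2]>.125)&(p[:,2]<.138)]
print('bar',cv2.minAreaRect((f[:,:2]*1000).astype(np.float32)),np.median(f[:,2]),len(f))
# board underside
k=p[(z.ravel()>0)&(abs(p[:,0]-.576)<.02)&(p[:,1]<-.23)&(p[:,1]>-.37)&(p[:,2]>.1)]
print('held',np.percentile(k,[1,99],axis=0).round(3),status.observe()['width'])
E
```

```text
t 4.62 pos [ 0.5755 -0.3006  0.2154] F [ 0.03 -0.13 -0.55] w 0.0085 yaw -5.0 j6 1.05
shift [0.2958 0.024  0.005 ] turn [0.07 0.07 0.04]
pan ((592.6821899414062, -9.9075927734375), (230.9567108154297, 237.13760375976562), 83.84413146972656) 0.09182102556782111
bar ((532.441162109375, -2.7390689849853516), (67.9402847290039, 37.8228874206543), 10.1225004196167) 0.12950923152869614 257
held [[ 0.561 -0.361  0.167]
 [ 0.596 -0.24   0.581]] 0.008382086835358082
```

View pics/mix2.png

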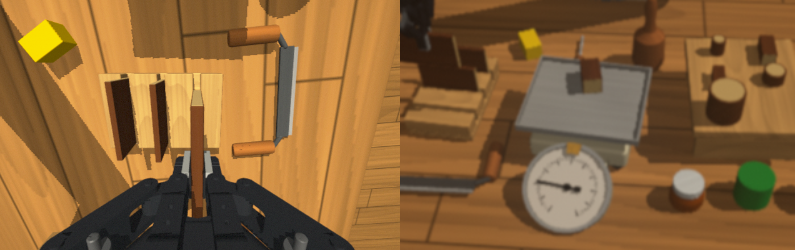

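The board is held upright and level, the two tall boards are still in the rack, and the pan is clear beyond the bar.

apply_moves(series=[[0.05, 0.003, 0, 0, 0, 0, 0], [0.1, 0.006, 0, 0, 0, 0, 0], [0.15, 0.009, 0, 0, 0, 0, 0], [0.2, 0.012, 0, 0, 0, 0, 0], [0.25, 0.015, 0, 0, 0, 0, 0], [0.28, 0.016, 0, 0, 0, 0, 0], [0.293, 0.017, 0, 0, 0, 0, 0], [0.293, 0.017, 0, 0, 0, 0, 0], [0.293, 0.017, 0.03, 0, 0, 0, 0], [0.293, 0.017, 0.055, 0, 0, 0, 0], [0.293, 0.017, 0.069, 0, 0, 0, 0], [0.293, 0.017, 0.069, 0, 0, 0, 0]])

```text
t: 6.22
ee_pos: [0.6172, -0.0109, 0.1446]
orientation: [-2.316, -2.121, 0.002]
wrist_force: [0.0, 0.6, -1.2]
width: 0.0081
```

```bash
python3 - <<'E'
from h import *
rel([.618,-.010,.1387],-5)
w=cam('side'); S=cam('scene')
cv2.imwrite('pics/mix3.png',np.hstack([cv2.resize(w['image'][120:260,200:420],(400,255)),cv2.resize(S['image'][120:310,200:500],(400,255))])[:,:,::-1])
E
```

```text
t 6.22 pos [ 0.6172 -0.0109  0.1446] F [ 0.03  0.6  -1.16] w 0.0081 yaw -5.0 j6 1.51
shift [0.001  0.0007 0.0059] turn [-0.1   0.03 -0.02]
```

View pics/mix3.png

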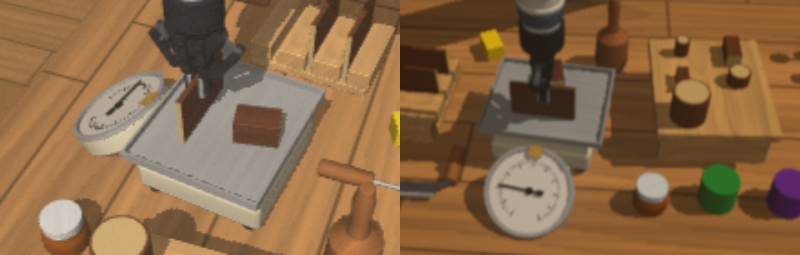

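The board hangs just over the pan, clear of the bar and the rim. I'm lowering it onto the pan and releasing.

apply_moves(series=[[0.001, 0.001, 0.002, 0, 0, 0, 0], [0.001, 0.001, 0.004, 0, 0, 0, 0], [0.001, 0.001, 0.006, 0, 0, 0, 0], [0.001, 0.001, 0.006, 0, 0, 0, 0], [0.001, 0.001, 0.006, 0, 0, 0, 0], [0.001, 0.001, 0.006, 0, 0, 0, 0]])

```text
t: 7.08
ee_pos: [0.6191, -0.0097, 0.1402]
orientation: [2.315, 2.122, 0.0]
wrist_force: [0.7, -0.1, -0.7]
width: 0.0085
```

```bash
cat >> h.py <<'E'
def dial(S,name=None):
    # straighten the dial: centre, axes (right=scale y, down=away along slope)
    a=np.radians(-5);X=np.array([np.cos(a),np.sin(a),0]);Y=np.array([-np.sin(a),np.cos(a),0])
    D=X*np.cos(np.pi/6)+np.array([0,0,-.5]); c=np.array([.7636,-.027,.052])
    q=np.array([c-.1*Y-.1*D,c+.1*Y-.1*D,c+.1*Y+.1*D,c-.1*Y+.1*D])
    H=cv2.getPerspectiveTransform(proj(S,q).astype(np.float32),np.float32([[0,0],[400,0],[400,400],[0,400]]))
    return cv2.warpPerspective(S['image'],H,(400,400),flags=cv2.INTER_CUBIC)[:,:,::-1]
E
python3 - <<'E'
from h import *
rel([.618,-.010,.1387],-5)
S=cam('scene')
A=dial(dict(np.load('pics/s0.png.npz')));B=dial(S)
cv2.imwrite('pics/dial1.png',np.hstack([A,B]))
E
```

```text
t 7.08 pos [ 0.6191 -0.0097  0.1402] F [ 0.74 -0.1  -0.68] w 0.0085 yaw -5.0 j6 1.51
shift [-0.0004 -0.0011  0.0015] turn [0.06 0.03 0.01]
```

View pics/dial1.png

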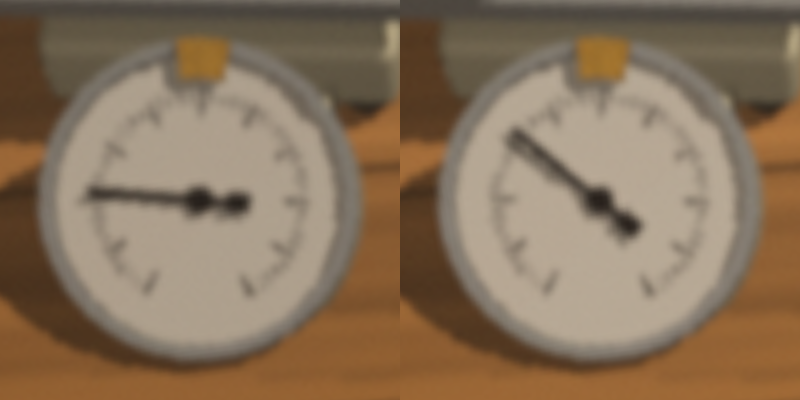

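The straightened dials show the tab at about +2° from 12 o'clock, so about 253 g. The pointer has gone from about 108 g (92,192) to about 164 g (512,132) with the board half resting. I'll go about 1.5 mm lower and then open.

apply_moves(series=[[0, 0, 0.0015, 0, 0, 0, 0], [0, 0, 0.0025, 0, 0, 0, 0], [0, 0, 0.0025, 0, 0, 0, 0], [0, 0, 0.0025, 0, 0, 0, 0], [0, 0, 0.0025, 0, 0, 0, 0.13], [0, 0, 0.0025, 0, 0, 0, 0.16], [0, 0, 0.0025, 0, 0, 0, 0.22], [0, 0, 0.0025, 0, 0, 0, 0.3], [0, 0, 0.0025, 0, 0, 0, 0.35], [0, 0, 0.0025, 0, 0, 0, 0.35], [0, 0, 0.0025, 0, 0, 0, 0.35]])

```text
t: 8.5
ee_pos: [0.6191, -0.0097, 0.1377]
orientation: [2.315, 2.122, 0.0]
wrist_force: [-0.4, -0.4, -0.3]
width: 0.0298
```

apply_moves(series=[[0, 0, -0.02, 0, 0, 0, 0.35], [0, 0, -0.05, 0, 0, 0, 0.35], [0, 0, -0.1, 0, 0, 0, 0.35], [0, 0, -0.12, 0, 0, 0, 0.35], [0, 0, -0.12, 0, 0, 0, 0.6]])

```text
t: 9.12
ee_pos: [0.6195, -0.0097, 0.2592]
orientation: [2.313, 2.12, 0.003]
wrist_force: [0.3, 0.1, -0.7]
width: 0.047
```

```bash
python3 - <<'E'
from h import *
S=cam('scene');w=cam('side','d4.png');W=cam('wrist')
cv2.imwrite('pics/mix4.png',np.hstack([dial(S)[60:360],cv2.resize(w['image'][100:390,200:480],(290,300))[:,:,::-1]]))
for c,x0,y0 in((w,200,100),):
    v,u=np.mgrid[:400,:640];z=c['range_z'];R=cv2.Rodrigues(c['rvec'])[0]
    p=((np.linalg.inv(c['K'])@np.stack([u.ravel(),v.ravel(),np.ones(u.size)]))*z.ravel()).T-c['tvec'].ravel();p=p@R
    for n,cx,cy,zt in(('disc',.504,.353,.124),('mid',.43,.345,.126),('knob',.4266,.2467,.132)):
        k=p[(np.hypot(p[:,0]-cx,p[:,1]-cy)<.045)&(abs(p[:,2]-zt)<.006)]
        (x,y),sz,an=cv2.minAreaRect((k[:,:2]*1000).astype(np.float32)); print(n,round(x,1),round(y,1),sz,an,len(k))
rel([.504,.352,.26],90)
E
```

```text
disc 492.8 357.9 (43.02656936645508, 65.61853790283203) 75.80378723144531 456
mid 429.8 349.7 (62.96074676513672, 31.07644271850586) 0.7210602164268494 607
knob 426.4 250.2 (27.358823776245117, 29.290029525756836) 19.16038703918457 181
t 9.28 pos [ 0.6185 -0.0096  0.2563] F [0.45 0.02 0.69] w 0.0513 yaw -5.0 j6 1.51
shift [ 0.3503 -0.1456 -0.0037] turn [-3.000e-02  6.000e-02  8.501e+01]
```

View pics/mix4.png

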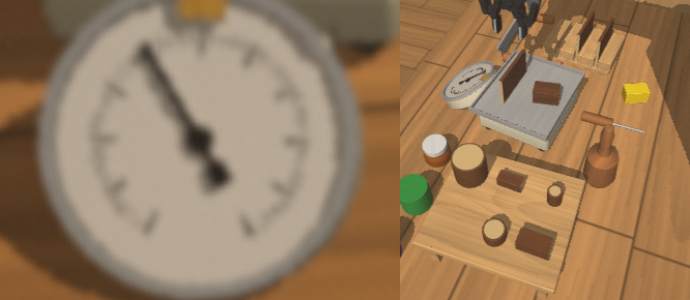

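The board stands upright in the pan. The pointer tip at (143,46) gives -30°, about 200 g. The tab is at about 253 g, so the disc blank (about 49 g) fits best.

```bash
python3 -c "
from h import *
rel([.504,.353,.24],60)"
```

```text
t 9.28 pos [ 0.6185 -0.0096  0.2563] F [0.45 0.02 0.69] w 0.0513 yaw -5.0 j6 1.51
shift [ 0.3513 -0.1456  0.0163] turn [-7.000e-02 -2.000e-02 -6.499e+01]
```

apply_moves(series=[[0.351, -0.146, 0, 0, 0, -65, 0.85], [0.351, -0.146, 0, 0, 0, -65, 0.85], [0.351, -0.146, 0, 0, 0, -65, 0.85], [0.351, -0.146, 0, 0, 0, -65, 0.85], [0.351, -0.146, 0, 0, 0, -65, 0.85], [0.351, -0.146, 0, 0, 0, -65, 0.85], [0.351, -0.146, 0, 0, 0, -65, 0.85], [0.351, -0.146, 0.016, 0, 0, -65, 0.85], [0.351, -0.146, 0.016, 0, 0, -65, 0.85]])

```text
t: 10.4
ee_pos: [0.5031, 0.3519, 0.2383]
orientation: [-0.814, -3.031, 0.005]
wrist_force: [-1.3, 0.9, 0.5]
width: 0.0727
```

```bash
python3 - <<'E'
from h import *
w=cam('wrist','w5.png')
v,u=np.mgrid[:400,:640];z=w['range_z'];R=cv2.Rodrigues(w['rvec'])[0]
p=((np.linalg.inv(w['K'])@np.stack([u.ravel(),v.ravel(),np.ones(u.size)]))*z.ravel()).T-w['tvec'].ravel();p=p@R
k=p[(np.hypot(p[:,0]-.504,p[:,1]-.353)<.035)&(abs(p[:,2]-.124)<.004)]
print(len(k),(k.min(0)+k.max(0))/2,np.ptp(k,axis=0),cv2.minEnclosingCircle((k[:,:2]*1000).astype(np.float32)))
c=(k.min(0)+k.max(0))/2
rel([c[0],c[1],.100],60)
E
```

```text
1644 [0.50481733 0.35720488 0.12295997] [0.04325434 0.04304128 0.0054332 ] ((504.67181396484375, 357.31585693359375), 21.916290283203125)
t 10.45 pos [0.5035 0.3519 0.2393] F [-0.17 -0.49  0.87] w 0.0725 yaw 59.9 j6 1.0
shift [0.0012 0.0057 0.1393] turn [-0.16 -0.11 -0.07]
```

apply_moves(series=[[0.001, 0.006, 0.05, 0, 0, 0, 0.85], [0.001, 0.006, 0.1, 0, 0, 0, 0.85], [0.001, 0.006, 0.125, 0, 0, 0, 0.85], [0.001, 0.006, 0.131, 0, 0, 0, 0.85], [0.001, 0.006, 0.131, 0, 0, 0, 0.4], [0.001, 0.006, 0.131, 0, 0, 0, 0.4], [0.001, 0.006, 0.131, 0, 0, 0, 0.4], [0.001, 0.006, 0.131, 0, 0, 0, 0.4], [0.001, 0.006, 0.131, 0, 0, 0, 0.4]], force=25)

```text
t: 11.58
ee_pos: [0.5061, 0.3576, 0.1099]
orientation: [-0.815, -3.034, 0.001]
wrist_force: [0.6, -1.4, 6.6]
width: 0.0434
```

apply_moves(series=[[0, 0, -0.015, 0, 0, 0, 0.4], [0, 0, -0.05, 0, 0, 0, 0.4], [0, 0, -0.1, 0, 0, 0, 0.4], [0, 0, -0.13, 0, 0, 0, 0.4], [0, 0, -0.13, 0, 0, 0, 0.4]])

```text
t: 12.2
ee_pos: [0.5068, 0.3582, 0.2437]
orientation: [0.814, 3.03, 0.005]
wrist_force: [0.1, 0.4, -0.2]
width: 0.043
```

```bash
python3 -c "
from h import *
rel([.530,.062,.24],-5)"
```

```text
t 12.2 pos [0.5068 0.3582 0.2437] F [ 0.06  0.44 -0.24] w 0.043 yaw 59.9 j6 1.01
shift [-0.1685 -0.2447  0.0032] turn [3.200e-01 1.000e-02 6.493e+01]
```

apply_moves(series=[[-0.03, -0.038, 0, 0, 0, 10, 0.4], [-0.062, -0.078, 0, 0, 0, 20, 0.4], [-0.094, -0.117, 0, 0, 0, 30, 0.4], [-0.125, -0.156, 0, 0, 0, 40, 0.4], [-0.156, -0.195, 0, 0, 0, 50, 0.4], [-0.18, -0.224, 0, 0, 0, 60, 0.4], [-0.188, -0.234, 0, 0, 0, 65, 0.4], [-0.188, -0.234, 0.03, 0, 0, 65, 0.4], [-0.188, -0.234, 0.03, 0, 0, 65, 0.4]])

```text
t: 13.32
ee_pos: [0.5511, 0.0614, 0.2113]
orientation: [-2.317, -2.119, -0.003]
wrist_force: [-0.6, -0.1, -0.1]
width: 0.0434
```

```bash
python3 - <<'E'
from h import *
rel([.552,.062,.102],-5)
w=cam('wrist','w6.png');d=cam('side')
cv2.imwrite('pics/mix6.png',np.hstack([cv2.resize(w['image'],(480,300)),cv2.resize(d['image'][100:300,200:410],(315,300))])[:,:,::-1])
E
```

```text
t 13.32 pos [0.5511 0.0614 0.2113] F [-0.64 -0.08 -0.14] w 0.0434 yaw -5.1 j6 1.62
shift [0.0004 0.0009 0.1093] turn [-0.   -0.14 -0.09]
```

View pics/mix6.png

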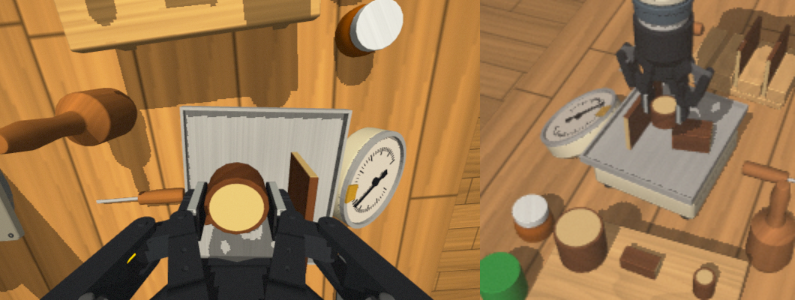

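The wrist picture shows the disc held at (237,205) above the free area, with the board to its right at (300,170). I'm shifting a little away from the board, then lowering.

apply_moves(series=[[0.008, -0.0065, 0, 0, 0, 0, 0.4], [0.008, -0.0065, 0.04, 0, 0, 0, 0.4], [0.008, -0.0065, 0.075, 0, 0, 0, 0.4], [0.008, -0.0065, 0.098, 0, 0, 0, 0.4], [0.008, -0.0065, 0.104, 0, 0, 0, 0.4], [0.008, -0.0065, 0.107, 0, 0, 0, 0.4], [0.008, -0.0065, 0.109, 0, 0, 0, 0.4], [0.008, -0.0065, 0.111, 0, 0, 0, 0.4], [0.008, -0.0065, 0.112, 0, 0, 0, 0.4], [0.008, -0.0065, 0.112, 0, 0, 0, 0.4], [0.008, -0.0065, 0.112, 0, 0, 0, 0.4]])

```text
t: 14.8
ee_pos: [0.5469, 0.0705, 0.1017]
orientation: [2.316, 2.121, 0.007]
wrist_force: [-0.0, -0.7, -0.6]
width: 0.0432
```

```bash
python3 - <<'E'
from h import *
rel([.545,.070,.100],-5)
S=cam('scene');d=cam('side')
cv2.imwrite('pics/mix7.png',np.hstack([dial(S),cv2.resize(d['image'][100:300,200:400],(400,400))[:,:,::-1]]))
E
```

```text
t 14.8 pos [0.5469 0.0705 0.1017] F [-0.04 -0.69 -0.56] w 0.0432 yaw -5.1 j6 1.63
shift [-0.0007 -0.0019  0.0017] turn [ 0.23 -0.15 -0.06]
```

View pics/mix7.png

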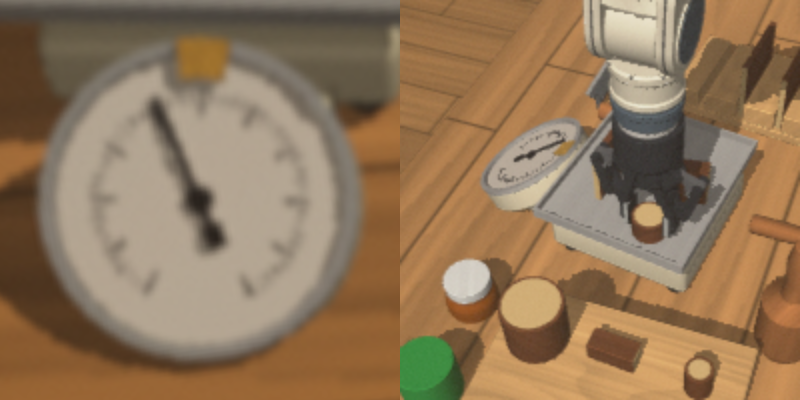

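The pointer is at about 210 g, so the disc has touched and the pan carries about 10 g of it. I'll go 1.5 mm lower, then open slightly.

apply_moves(series=[[0, 0, 0.001, 0, 0, 0, 0.4], [0, 0, 0.002, 0, 0, 0, 0.4], [0, 0, 0.002, 0, 0, 0, 0.4], [0, 0, 0.002, 0, 0, 0, 0.54], [0, 0, 0.002, 0, 0, 0, 0.58], [0, 0, 0.002, 0, 0, 0, 0.62], [0, 0, 0.002, 0, 0, 0, 0.62], [0, 0, 0.002, 0, 0, 0, 0.62], [0, 0, -0.01, 0, 0, 0, 0.62], [0, 0, -0.03, 0, 0, 0, 0.62], [0, 0, -0.07, 0, 0, 0, 0.62], [0, 0, -0.12, 0, 0, 0, 0.62]])

```text
t: 16.4
ee_pos: [0.546, 0.0702, 0.2232]
orientation: [2.317, 2.121, 0.006]
wrist_force: [0.0, 0.2, -0.2]
width: 0.0528
```

apply_moves(series=[[0.03, -0.02, -0.05, 0, 0, 0, 0.62], [0.15, -0.03, -0.06, 0, 0, 0, 0.62], [0.15, -0.03, -0.06, 0, 0, 0, 0.62], [0.15, -0.03, -0.06, 0, 0, 0, 0.62], [0.15, -0.03, -0.06, 0, 0, 0, 0.62], [0.15, -0.03, -0.06, 0, 0, 0, 0.62], [0.15, -0.03, -0.06, 0, 0, 0, 0.62]])

```text
t: 17.27
ee_pos: [0.5293, 0.221, 0.2836]
orientation: [2.319, 2.119, 0.006]
wrist_force: [-0.2, -0.3, 0.1]
width: 0.0528
```

```bash
python3 - <<'E'
from h import *
s=status.observe(); print(s['t'],s['ee_pos'],s['wrist_force'])
S=cam('scene');d=cam('side')
cv2.imwrite('pics/mix8.png',np.hstack([dial(S),cv2.resize(d['image'][100:350,200:450],(400,400))[:,:,::-1]]))
E
```

```text
17.275 [0.52926226 0.22103054 0.28356682] [-0.17225653 -0.27097769  0.08807386]
```

View pics/mix8.png

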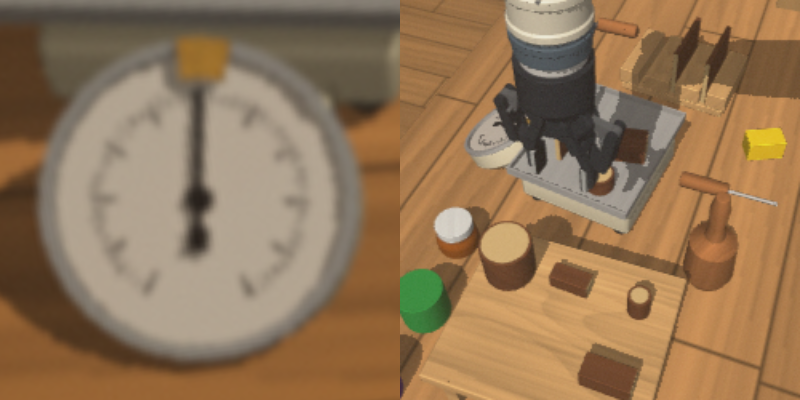

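The pointer stands at about 250 g, right under the tab at about 253 g. One numeric check of the board and disc, then I'll hand in.

```bash
python3 - <<'E'
from h import *
S=cam('scene');z=S['range_z'];v,u=np.mgrid[:400,:640];R=cv2.Rodrigues(S['rvec'])[0]
p=((np.linalg.inv(S['K'])@np.stack([u.ravel(),v.ravel(),np.ones(u.size)]))*z.ravel()).T-S['tvec'].ravel();p=p@R
k=p[(z.ravel()>0)&(abs(p[:,0]-.615)<.04)&(abs(p[:,1])<.09)&(p[:,2]>.10)&(p[:,2]<.2)]
print('board',len(k),np.percentile(k,[1,50,99],axis=0).round(3))
print('v',abs(status.observe()['joint_velocities']).max()); print(manip.job_done())
E
```

```text
board 983 [[ 0.613 -0.072  0.101]
 [ 0.623 -0.013  0.136]
 [ 0.63   0.045  0.162]]
v 0.005390601396888143
the job is handed in; nothing more can be done
None
```

The pack is made up and handed in. The pointer reads about 250 g and the middle of the target tab is at about 253 g, well inside its 17 g either side. It took about 17 s of the 72 s allowed.

- **What I moved:** I slid the narrowest board out of the rack's far slot and stood it on edge in the pan, then added the flat disc blank from the stand. The thick bar that was already in the pan stayed there. Nothing else was touched.
- **Last checks:** depth readings show the board upright, with its top at 0.162 m where about 0.161 m is expected. The last pictures show the two wider boards still in the rack and the pan never near its stop.
- **Readings that disagreed:** a first rough reading of the starting load gave 116 g. The straightened dial picture gave 108 g, and the pan's height agreed with that (about 105 g), so I used it. Closing the gripper pressed the board, and later the disc, down with 6–7 N, but against the rack and the stand, not the pan.

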